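# Load a power board under the test jig's spring clip

### The arm

A 6-joint arm with a two-finger parallel gripper is mounted at the origin on the work surface. World frame = base frame: x ahead of the robot, y to its left, z up, the work surface at z = 0. Lengths are in mm, angles in degrees, forces in N, time in s.
With the tool pointing down it reaches from about 300 to 850 mm from the base axis. Payload 4.2 kg.
Tool frame: the origin (TCP) lies at the very end of the fingers, on their centre line; the grasp point (between the pads) lies 19 mm behind it (env.grip_depth is the distance from the TCP to the grasp point, in mm); y points along the fingers, z is the direction in which the jaws open and shut, and the axes are right-handed (so a half turn about y gives the same grasp; the last joint's range is limited). The gripper opens to 91 mm and grips with 3 to 60 N. Pads are 32 mm wide; open, the fingers measure 118 mm over their backs; the gripper's body (76 mm by 178 mm) begins 60 mm behind the grasp point.
Start: joints at [-69.672, 18.312, 89.639, -0, 72.044, -1.146], TCP at [210.505, -535.101, 193.476] pointing down, gripper open.
Joint ranges: [-177.97, 177.97], [-48.28, 115.42], [12.27, 149.76], [-77.06, 257.06], [2.81, 150.46], [-146.56, 146.56]. Speed limits (degrees/s): [147.25, 147.25, 180, 180, 180, 180].

### API

Orientations are given as [roll, pitch, yaw] about the fixed x, y, z axes, in that order (R = Rz(yaw) Ry(pitch) Rx(roll)).
In Python, from workcell import state, imaging, job, env gives the robot as it stands.
- The arm moves only by the shell command python3 -m pendant 'ROWS' [FORCE]. ROWS is JSON, a list of rows, each an object with "delta_pos": the shift along the tool's x, y, z in cm, a list of three; "twist": the turn, a rotation vector about the tool's x, y, z in degrees, a list of three; "grip": the opening in per cent of the stroke, from 0 (shut) to 100 (fully open). In form: [{"delta_pos": [tx, ty, tz], "twist": [wx, wy, wz], "grip": grip}, ...]. A call has exactly 5 rows; each row is the pose to reach, as a shift and turn from the pose commanded when the call began, along the tool's axes at that moment; what a row does not reach only later rows make up. A row lasts 1/10 s, in which the tool goes at most 50 mm and 8.59 degrees, less where a joint would pass 70% of its speed; a pose out of reach is approached as far as the arm can. A call with a gripper value outside its range is refused whole. The fingers move at their own pace and stop on an object; FORCE is the grip in N (left out, the last holds). Time passes only in rows, so rows that repeat a pose let the fingers close, or fill a call up. It gives the time, the measured TCP pose, the force and the opening at its end, in the units of the state.
- state(): the state, without advancing time (a new reading comes with each control period).
- imaging.grab_frame(name): name is "scene" or "side" or "wrist"; returns (picture, depth): 384x512x3 uint8, red, green, blue; 384x512 float32, mm along the optical axis (not along the pixel's ray), 0 where there is no reading.
- imaging.camera_info(name): a dict with "fx", "fy", "cx", "cy" (pixels), "R" (3x3) and "t" (3): a world point X has camera coordinates R X + t. Camera axes: x right, y down, z forward; pixel columns grow to the right and rows downward; lengths in mm; the calibration is good to about 2 mm. The wrist camera is an equidistant fisheye: a pixel r from the principal point sees the ray r / f radians off the axis. A picture is of the moment at which its call begins: read the wrist's pose just before it. camera_info takes no time and is no camera call; for the wrist camera it gives the pose at the moment of the call.
- job.job_done(): hands the job in, once; it reports no verdict.
The state is a dict: "time_s": time; "qpos": joint angles; "qvel": joint speeds; "effort": joint torques, N m; "ee_pos": TCP position; "ee_rot": TCP orientation; "force": force on the tool from outside, world axes, zero at the start; "torque": the same for the moment, N m; "gripper_width": finger opening in mm.
Only numpy, scipy, OpenCV 4.12 (cv2) and the standard library are available. Lean on these libraries where they do the work, as an engineer would, in place of code of your own. Each camera call takes 0.05 s, during which the arm holds its last target.

### The job

Load the power board into the test jig: with one fingertip press the spring clip's thumb tab down and keep it down so that the clip's nose stays up, and meanwhile with the other fingertip push the board along its guides, beneath the nose, until its front edge rests against the end stops. Then let go of the tab so that the clip closes on the board. Do not lift the board out of its guides, and leave the other things on the bench where they are.

Things in the scene. Friction and masses are not known exactly. Their poses are not given: they have to be found in the camera images.
- jig: Test jig fixed to the bench: brown base plate, jig x -145 to +90 mm, 124 mm wide; its top (the bed) is 20 mm above the bench. Origin: on the bench under the middle of the stop line. x = direction in which the board is pushed, z up. Guide rails 8 mm above the bed, inner faces y = +-41 mm, x -143 to +2 mm. Binding posts 20 mm above the bed at x = 72, y = +-35 mm. Bare bed elsewhere.
- jig_stop (a point): Middle of the stop line, on the bed; axes as the jig's. Two aluminium end stops (faces at x = 0, 11 mm high, y = +-23 to +-41 mm) stop the board's front edge. Between them the spring clip swings on a pin along y (6 mm beyond this point, 13 mm above the bed) between two steel cheeks (y = +-16.5 to +-20.5 mm, x -0.5 to 12.5 mm, 18 mm high).
- clip (a joint): Angle (rad) of the steel spring clip, a rocker: nose towards the board, yellow tab away from it. 0 = shut on the empty bed, nose too low for the board to enter; grows as the tab is pressed down and the nose rises. Nose clears the board from about 0.29; 0.55 = hard end of travel; shut on the board about 0.20. A spring drives it back: about 5 to 12 N on the tab at 0.42, most near the pin.
- clip_tab (a point): Centre of the top of the thumb tab, a yellow plastic-coated plate 30 mm wide, 29 mm long; moves with the clip. At rest: jig x = 24 mm, 18 mm above the bed; the tab slopes up 28 degrees away from the board, from x = 11 mm (11 mm above the bed) to 37 mm (25 mm). Pressed to 0.42 it is almost level, 9 to 11 mm above the bed, x = 10 to 39 mm; at 0.55 the centre is 8 mm above the bed.
- clip_nose (a point): Middle of the clip's round brass nose (6 mm bar, 26 mm wide along jig y), moves with the clip. Shut: jig x = -6 mm, 5.5 mm above the bed (underside 2.5 mm). Raised, it never reaches beyond jig x = -12 mm and so stays clear of the board's terminal block.
- board: Power board, loose, about 120 g, on the bed between the rails: white circuit board on an aluminium plate, 70 (x) x 80 x 5 mm; origin: centre of the underside, axes as the jig's. A green terminal block (x 13 to 22, y -22 to 22, 5 to 23 mm above the underside) is the place to push. Behind it the board is bare for x -23 to 13, y -22 to 22 mm; parts up to 22 mm high stand at the sides and rear.
- board_push (a point): Centre of the flat rear face (facing -x of the board) of the green terminal block, 14 mm above the board's underside; the face is 44 mm wide and 18 mm high. At the start 36 to 48 mm behind the stop line, when home 22 mm behind it (jig x = -22 mm).
- board_front (a point): Middle of the board's front edge, at the underside: 14 to 26 mm short of the stop line at the start, on it (jig x = 0) when home.
- screwdriver: Bystander: loose screwdriver with a violet handle, 170 mm long, lying beside the jig. Origin under its middle.
- meter: Bystander: loose dark grey multimeter, 160 x 76 x 40 mm, lying face up beyond the clip end of the jig. Origin at the centre of its underside.
- choke: Bystander: loose copper-wound ring choke, 41 mm across, 16 mm high. Origin at the centre of its underside.
- capacitor: Bystander: loose dark blue can capacitor, 30 mm across, 38 mm high, standing. Origin at the centre of its underside.
- heatsink: Bystander: loose black finned heat sink, 44 x 32 x 27 mm. Origin at the centre of its underside.
- tub: Bystander: loose clear open plastic tub, 110 x 90 x 45 mm, beyond the rear end of the jig. Origin at the centre of its underside.
- tape: Bystander: loose roll of black tape, 72 mm across, 19 mm high, lying flat. Origin at the centre of its underside.

How it is judged (in metres and radians):
On the way, in this order (a step that is already met when the one before it is completed fails the run):
1. a finger holds the clip's tab down, nose clear of the board's height, while the board is still short of the stops (value of joint clip above 0.27 rad and contact force between the fingers and clip above 0.5 N and x of board_front in the frame of jig below -0.006 m), for 0.1 s.
2. the board is home against the stops while a finger still holds the tab down (value of joint clip above 0.23 rad and contact force between the fingers and clip above 0.5 N and x of board_front in the frame of jig above -0.003 m), for 0.1 s.
At the end, for the whole second after the job is handed in: The board lies flat on the bed with its front edge within 3 mm of the end stops and straight within 0.05 rad, and the released clip presses on it (clip angle 0.14 to 0.26 rad, more than 1 N), all at rest (x of board_front in the frame of jig above -0.003 m and z of board_front in the frame of jig below 0.0225 m and angle between the x axis of board and the x axis of jig, either way round below 0.05 rad and value of joint clip between 0.14 and 0.26 rad and contact force between clip and board above 1 N and linear speed of board below 0.01 m/s); the robot touches nothing.
It fails at once if the clip is let down on the board while the board is under the nose but not yet home (value of joint clip below 0.225 rad and x of board_front in the frame of jig between -0.0065 and -0.004 m).
It fails at once if the board is lifted more than 8 mm off the bed or tipped by more than 0.2 rad (z of board in the frame of jig above 0.028 m or angle between board's own z axis and vertical above 0.2 rad).
It fails at once if a bystander is moved by more than 15 mm (distance of any of screwdriver, meter, choke, capacitor, heatsink, tub, tape from where it was at the start of the episode above 0.015 m).
It also fails if it takes over 48 s, if anything falls off the work surface, if the arm or the gripper's body presses on something with over 40 N, if the wrist force passes 120 N, or if a joint passes its speed limit or range.

## Working session

There is one attempt and no reset: what is moved stays moved. The work goes in short steps, Python scripts to look and compute and a shell command to move; the robot and the scene stay as the last step left them, time stands still between calls to the robot, and variables do not carry over. Pictures are saved under pics/ and viewed, and the job is handed in when it is done.

```bash
ls; mkdir -p pics; python3 - <<'E'
from workcell import state, imaging, job, env
import cv2
s=state();print(s)
print([a for a in dir(env) if a[0]!='_'])
for n in ["scene","side","wrist"]:
    print(n,imaging.camera_info(n))
    p,d=imaging.grab_frame(n)
    cv2.imwrite(f"pics/{n}0.png",p[:,:,::-1])
    import numpy as np; np.savez(f"{n}0.npz",p=p,d=d)
E
```

```text
pics
{'time_s': 0.0, 'qpos': array([-6.96699801e+01,  1.83515198e+01,  8.97049944e+01, -1.06636309e-03,
        7.20430142e+01, -1.14663623e+00]), 'qvel': array([ 0.0027624 ,  0.01394176,  0.0564447 ,  0.02160801, -0.05212596,
       -0.01945786]), 'effort': array([ 1.16089272e-03, -4.12460268e+01, -2.31970274e+01,  7.26148998e-02,
        4.54123376e-02, -1.35059254e-04]), 'ee_pos': array([ 210.3257573 , -534.58782293,  192.63108425]), 'ee_rot': array([-9.00995287e+01,  9.78041996e-04, -1.58523015e+02]), 'force': array([ 0.61762568,  0.18508364, -0.35826842]), 'torque': array([ 0.05266988,  0.00182233, -0.01494451]), 'gripper_width': 91.39496664014098}
['Unreachable', 'grip_depth']
scene {'fx': 371.4397251955486, 'fy': 371.4397251955486, 'cx': 258.88379496216993, 'cy': 193.86782080741426, 'R': array([[-0.59918956,  0.80044103,  0.01631073],
       [ 0.61168317,  0.47084461, -0.63572719],
       [-0.51654194, -0.37094409, -0.77174147]]), 't': array([ 297.88673982, -325.93573854, 1301.13456176])}
side {'fx': 456.1987304115021, 'fy': 456.1987304115021, 'cx': 248.50356228185393, 'cy': 199.3942569111185, 'R': array([[ 0.99336281, -0.1138682 ,  0.01625943],
       [-0.07382345, -0.73955358, -0.66903707],
       [ 0.08820676,  0.66339621, -0.74305116]]), 't': array([-541.15653716,  110.55471763,  913.43216686])}
wrist {'fx': 297.3186396354542, 'fy': 297.3186396354542, 'cx': 251.09787099574555, 'cy': 194.30011803219048, 'R': array([[ 0.36507428, -0.93097605, -0.00208785],
       [-0.9047804 , -0.35532837,  0.23476409],
       [-0.21930162, -0.08381728, -0.97205013]]), 't': array([-574.70427003,  -26.23754063,  390.81613948])}
```

View pics/scene0.png

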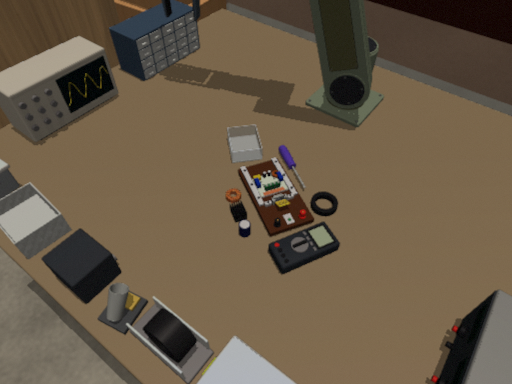

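View pics/side0.png

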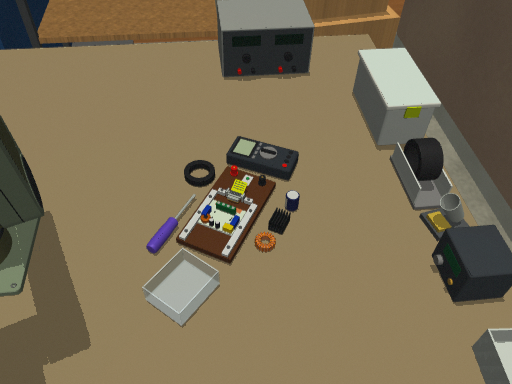

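View pics/wrist0.png

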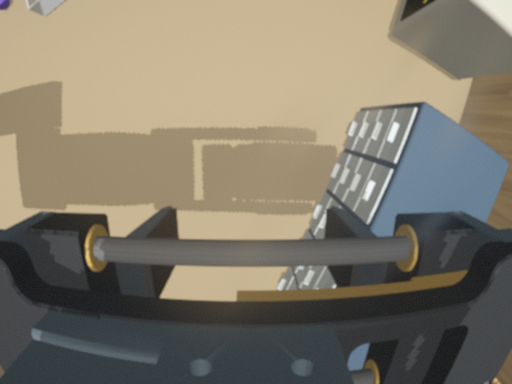

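```bash
python3 - <<'E'
import numpy as np,cv2
for n,(a,b,c,d) in {"scene":(215,115,345,275),"side":(140,130,310,265)}.items():
    p=np.load(f"{n}0.npz")['p'][b:d,a:c,::-1]
    f=min(800/(c-a),600/(d-b)); f=int(f); print(n,f)
    cv2.imwrite(f"pics/{n}0z.png",cv2.resize(p,None,fx=f,fy=f,interpolation=cv2.INTER_CUBIC))
E
```

```text
scene 3
side 4
```

View pics/scene0z.png

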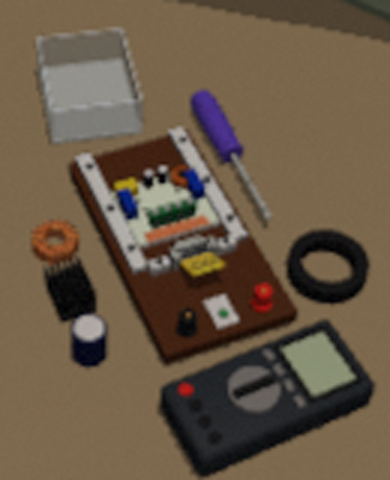

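View pics/side0z.png

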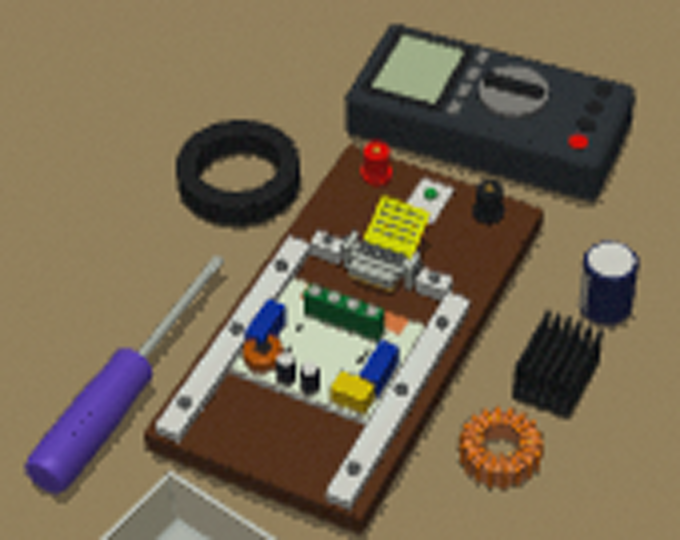

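```bash
cat > h.py <<'E'
import numpy as np
from scipy.optimize import least_squares
from workcell import state, imaging, job, env
def proj(ci,X,fish=False):
    c=np.asarray(X)@ci['R'].T+ci['t']
    if not fish: return np.c_[ci['fx']*c[:,0]/c[:,2]+ci['cx'],ci['fy']*c[:,1]/c[:,2]+ci['cy']]
    r=np.hypot(c[:,0],c[:,1]);th=np.arctan2(r,c[:,2])
    return np.c_[ci['fx']*th*c[:,0]/r+ci['cx'],ci['fy']*th*c[:,1]/r+ci['cy']]
def j2w(q,P):
    c,s=np.cos(q[2]),np.sin(q[2]);P=np.asarray(P,float)
    return np.c_[q[0]+c*P[:,0]-s*P[:,1],q[1]+s*P[:,0]+c*P[:,1],P[:,2]+q[3]]
E
cat > fit.py <<'E'
from h import *
C=[(-145,62,20),(90,62,20),(90,-62,20),(-145,-62,20)]
si=np.array([(148,435),(350,150),(543,212),(357,515)])/4+[140,130]
sc=np.array([(180,127),(297,313),(165,352),(70,165)])/3+[215,115]
a,b=imaging.camera_info('side'),imaging.camera_info('scene')
for use in [(1,1),(1,0),(0,1)]:
    f=lambda q:np.r_[use[0]*(proj(a,j2w(q,C))-si).ravel(),use[1]*(proj(b,j2w(q,C))-sc).ravel(), 0 if use==(1,1) else q[3]]
    r=min((least_squares(f,[500,0,y,0]) for y in (-2,0,2,3)),key=lambda r:r.cost)
    print(r.x[:2],np.degrees(r.x[2]),r.x[3],r.cost); print(np.round(f(r.x),1))
E
python3 fit.py
```

```text
[520.91999187  78.09891217] 59.000644065377074 -1.112396845855394 10.516397962041141
[-1.9 -0.2 -1.  -1.6 -0.2 -0.8  0.9  1.4  1.4  1.  -0.5 -0.2 -1.   1.7
 -1.8 -0.5  0. ]
[522.19859044  77.03308837] 58.632211746433775 -0.3719506971497071 4.814422361674556
[-1.6 -0.3 -0.1 -1.6  0.6 -0.6  1.1  1.6  0.   0.  -0.  -0.  -0.   0.
 -0.  -0.  -0.4]
[519.0682061  78.4736802] 59.40577701555299 -0.12290822630876488 3.9655780169131436
[-0.  -0.  -0.  -0.  -0.  -0.   0.   0.   1.5  0.4  0.2 -1.  -0.1  1.2
 -1.6 -0.8 -0.1]
```

```bash
python3 - <<'E'
from h import *
for n in ('scene','side'):
    ci=imaging.camera_info(n); d=np.load(n+'0.npz')['d']
    v,u=np.mgrid[:384,:512]
    P=np.stack([(u-ci['cx'])/ci['fx']*d,(v-ci['cy'])/ci['fy']*d,d],-1)[d>0]
    W=(P-ci['t'])@ci['R']
    print(n,proj(ci,[(0,0,0),(210,-535,193),(521,78,20)]).round())
    for x0 in range(-100,900,100):
        print(x0,[int(W[(W[:,0]//100*100==x0)&(W[:,1]//100*100==y0),2].max(initial=-1)) for y0 in range(-800,500,100)])
ci=imaging.camera_info('wrist'); s=state()
from scipy.spatial.transform import Rotation as R
T=R.from_euler('xyz',s['ee_rot'],degrees=True).as_matrix();c=-ci['R'].T@ci['t']
print('cam in tool',T.T@(c-s['ee_pos']),'\n',ci['R']@T)
E
```

```text
scene [[344. 101.]
 [183.  23.]
 [277. 200.]]
-100 [6, 8, 8, 5, 7, 7, 14, 17, 216, 14, 6, 5, 5]
0 [164, 164, 6, 6, 7, 7, 15, 20, 374, 164, 5, 6, 6]
100 [164, 165, 6, 277, 5, 5, 6, 391, 394, 189, 5, 6, 6]
200 [164, 166, 266, 281, 6, 6, 7, 6, 5, 5, 6, 5, 6]
300 [164, 164, 7, 6, 6, 6, 48, 49, 29, 5, 6, 6, 5]
400 [184, 184, 7, 6, 5, 5, 49, 49, 46, 35, 23, 5, 5]
500 [184, 184, 5, 6, 5, 6, 5, 43, 48, 48, 47, 6, 5]
600 [184, 185, 5, 6, 6, 5, 6, 30, 42, 47, 46, 5, 5]
700 [184, 185, 6, 6, 5, 5, 6, 5, 5, 5, 6, 5, 5]
800 [5, 5, 91, 72, 72, 7, 39, 5, 6, 5, 133, 133, 4]
side [[-22. 255.]
 [-34. 580.]
 [234. 200.]]
-100 [-1, -1, -1, -1, -1, -1, -1, -1, -1, -1, -1, 5, 5]
0 [-1, -1, -1, -1, -1, 3, 15, 133, 71, 4, 6, 7, 5]
100 [-1, -1, -1, -1, -1, 4, 5, 333, 312, 171, 5, 6, 5]
200 [-1, -1, -1, -1, -1, 5, 4, 5, 5, 5, 5, 5, 6]
300 [-1, -1, -1, -1, -1, 5, 49, 48, 29, 5, 5, 5, 7]
400 [-1, -1, -1, -1, 3, 6, 48, 47, 46, 33, 24, 5, 6]
500 [-1, -1, -1, -1, 4, 5, 5, 43, 47, 47, 46, 6, 6]
600 [-1, -1, -1, -1, 4, 4, 5, 30, 42, 48, 47, 5, 5]
700 [-1, -1, -1, -1, 4, 5, 5, 5, 4, 6, 5, 6, 5]
800 [-1, -1, -1, -1, 71, 4, 40, 5, 4, 6, 132, 133, 133]
cam in tool [ -65.61736774 -192.13588053    0.75368058] 
 [[ 1.11491005e-03  5.29851122e-04  9.99999238e-01]
 [ 9.72049915e-01 -2.34772319e-01 -9.59354575e-04]
 [ 2.34771632e-01  9.72050244e-01 -7.76791756e-04]]
```

```bash
python3 -m pendant '[{"delta_pos":[-3.67,0,-2.56],"twist":[0,-8.5,0],"grip":100},{"delta_pos":[-7.34,0,-5.12],"twist":[0,-17,0],"grip":100},{"delta_pos":[-11.0,0,-7.67],"twist":[0,-25.5,0],"grip":100},{"delta_pos":[-14.67,0,-10.23],"twist":[0,-34,0],"grip":100},{"delta_pos":[-18.34,0,-12.8],"twist":[0,-42.5,0],"grip":100}]'
```

```text
time_s: 0.65
ee_pos: [334.9, -347.2, 193.3]
ee_rot: [-90.0, 0.0, -115.7]
force: [0.8, -1.1, 0.3]
gripper_width: 91.3
```

```bash
python3 -m pendant '[{"delta_pos":[-4.43,0,0.6],"twist":[0,-8.5,0],"grip":100},{"delta_pos":[-8.86,0,1.19],"twist":[0,-17,0],"grip":100},{"delta_pos":[-13.29,0,1.79],"twist":[0,-25.5,0],"grip":100},{"delta_pos":[-17.72,0,2.38],"twist":[0,-34,0],"grip":100},{"delta_pos":[-22.15,0,2.98],"twist":[0,-42.5,0],"grip":100}]'
python3 -m pendant '[{"delta_pos":[-2.87,0,3.43],"twist":[0,-8.5,0],"grip":100},{"delta_pos":[-5.74,0,6.86],"twist":[0,-17,0],"grip":100},{"delta_pos":[-8.61,0,10.29],"twist":[0,-25.5,0],"grip":100},{"delta_pos":[-11.48,0,13.72],"twist":[0,-34,0],"grip":100},{"delta_pos":[-14.35,0,17.15],"twist":[0,-42.5,0],"grip":100}]'
python3 - <<'E'
from h import *
import cv2,pickle
for i in range(4): pass
s=state();print(s)
ci=imaging.camera_info('wrist');p,d=imaging.grab_frame('wrist')
pickle.dump((s,ci,p,d),open('w1.pkl','wb'))
cv2.imwrite('pics/w1.png',cv2.resize(p[:,:,::-1],(768,576),interpolation=cv2.INTER_CUBIC))
E
```

```text
time_s: 1.15
ee_pos: [458.9, -161.2, 193.4]
ee_rot: [-90.0, -0.0, -73.2]
force: [-0.0, -1.0, 0.3]
gripper_width: 91.3
time_s: 1.65
ee_pos: [582.6, 25.1, 193.2]
ee_rot: [-90.0, 0.0, -30.7]
force: [0.3, -0.1, 0.5]
gripper_width: 91.2
{'time_s': 1.65, 'qpos': array([ 1.34628542e+00,  1.90760572e+01,  8.85466016e+01, -1.78326628e-02,
        7.24010542e+01, -5.79911311e+01]), 'qvel': array([ 37.23598025,  23.00003342, -33.86402191,  -0.47754001,
        10.51500384, -46.9693654 ]), 'effort': array([ -1.71125002, -44.65940237, -21.23680294,   0.18848947,
         0.09238413,   0.70425594]), 'ee_pos': array([582.63918009,  25.09034195, 193.17686935]), 'ee_rot': array([-9.00269813e+01,  1.10998071e-02, -3.06571908e+01]), 'force': array([ 0.29417295, -0.14580686,  0.54298542]), 'torque': array([ 0.07381054, -0.17368227, -0.01038136]), 'gripper_width': 91.22113091956413}
```

View pics/w1.png

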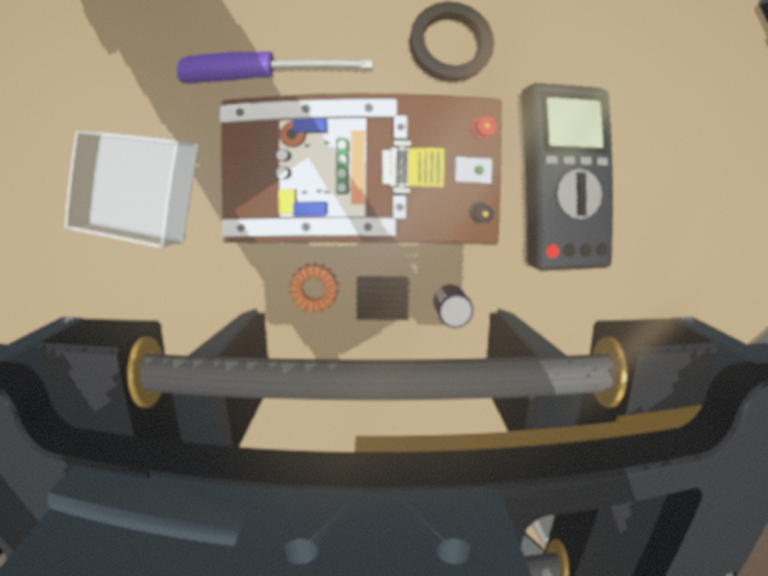

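```bash
cat > shot.py <<'E'
import sys,pickle,cv2
from h import *
n,a,b,c,d_=sys.argv[1],*map(int,sys.argv[2:6])
s=state();ci=imaging.camera_info('wrist');p,d=imaging.grab_frame('wrist')
print(s['time_s'],s['ee_pos'].round(1),s['ee_rot'].round(2),s['force'].round(1),np.abs(s['qvel']).max().round(2),s['gripper_width'])
pickle.dump((s,ci,p,d),open(n+'.pkl','wb'))
q=p[b:d_,a:c,::-1];f=int(min(800/(c-a),600/(d_-b)))
print('zoom',f); cv2.imwrite(f'pics/{n}.png',cv2.resize(q,None,fx=f,fy=f,interpolation=cv2.INTER_CUBIC))
E
python3 shot.py w2 140 50 340 200
python3 -m pendant '[{"delta_pos":[0,3,0],"twist":[0,0,0],"grip":100},{"delta_pos":[0,6,0],"twist":[0,0,0],"grip":100},{"delta_pos":[0,6,0],"twist":[0,0,0],"grip":100},{"delta_pos":[0,6,0],"twist":[0,0,0],"grip":100},{"delta_pos":[0,6,0],"twist":[0,0,0],"grip":100}]'
python3 shot.py w3 120 0 360 200
```

```text
1.7 [586.6  30.9 192.8] [-8.964e+01 -4.000e-02 -3.024e+01] [4.8 3.5 0.9] 8.65 91.5419033664989
zoom 4
time_s: 2.25
ee_pos: [583.1, 23.0, 135.2]
ee_rot: [-89.9, -0.1, -31.1]
force: [-0.1, 0.6, -0.1]
gripper_width: 91.2
2.25 [583.1  23.  135.2] [-89.92  -0.15 -31.07] [-0.1  0.6 -0.1] 0.37 91.23040397974617
zoom 3
```

View pics/w2.png

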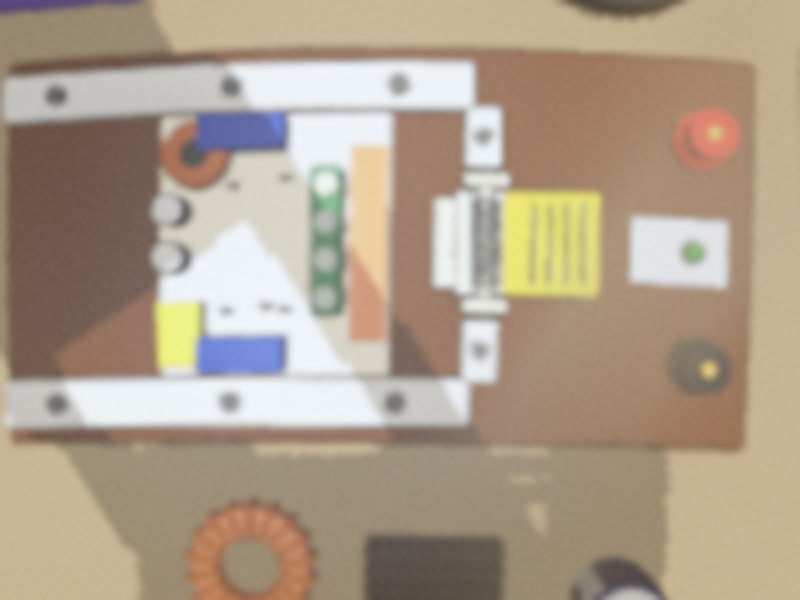

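View pics/w3.png

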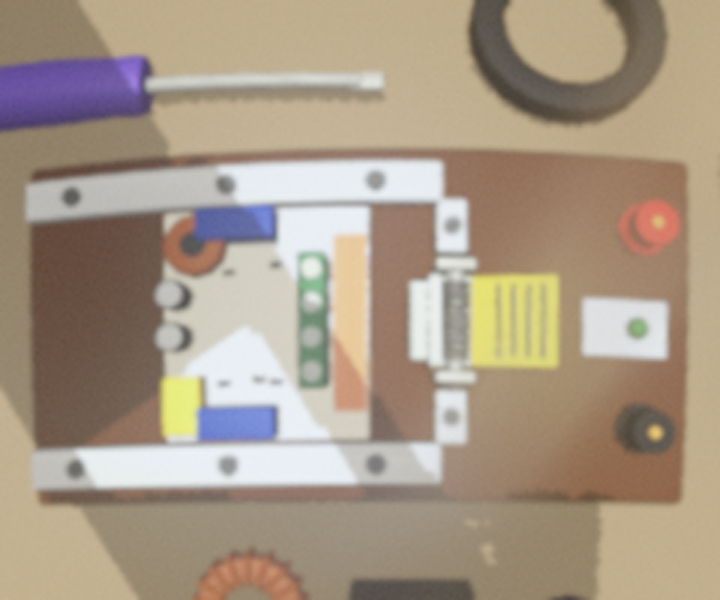

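```bash
cat > fit2.py <<'E'
from h import *
import pickle
J=np.array([(-145,62,20),(90,62,20),(90,-62,20),(-145,-62,20),(2,41,28),(2,-41,28),(-143,41,28),(-143,-41,28),(37,15,45),(37,-15,45)],float)
B=np.array([(35,40,5),(35,-40,5),(13,22,23),(13,-22,23)],float)
w3=np.array([(33,177),(687,162),(681,500),(40,502),(443,201),(440,444),(28,222),(35,450),(558,275),(558,367), (370,207),(369,440),(299,253),(299,387)])/3+[120,0]
w2=np.array([(12,62),(753,65),(742,447),(12,443),(474,108),(468,379),(8,124),(8,379),(600,193),(600,297),(391,113),(391,376),(312,167),(311,314)])/4+[140,50]
cis=[pickle.load(open(n+'.pkl','rb'))[1] for n in('w3','w2')]
def pts(q):
    c,s=np.cos(q[6]),np.sin(q[6])
    b=np.c_[q[4]+c*B[:,0]-s*B[:,1],q[5]+s*B[:,0]+c*B[:,1],B[:,2]+20]
    return j2w(q,np.r_[J,b])
for use in [(1,1),(1,0)]:
    f=lambda q:np.r_[use[0]*(proj(cis[0],pts(q),True)-w3).ravel(),use[1]*(proj(cis[1],pts(q),True)-w2).ravel()]
    r=least_squares(f,[521,78,1.03,0,-55,0,0],loss='soft_l1')
    q=r.x;print(q[:2],np.degrees(q[2]),q[3],'board',q[4:6],np.degrees(q[6]),r.cost)
    print(f(q).reshape(-1,2).round(1).tolist())
E
python3 fit2.py
```

```text
[520.2029805   77.76550043] 58.89761119142206 -2.5519064396691475 board [-57.70095474  -0.30239223] -0.08364012965743244 6.197653889653589
[[0.3, -2.1], [-0.1, 0.4], [0.1, 0.7], [0.3, 0.7], [0.1, 0.3], [0.9, -0.7], [0.5, 0.0], [-0.3, -0.1], [-0.7, -0.1], [-0.9, 0.0], [-0.1, -0.0], [0.3, -0.3], [0.0, -0.1], [0.2, 0.5], [-0.2, 0.2], [0.5, -0.6], [0.5, 0.8], [0.4, 0.2], [0.0, 0.2], [0.5, -0.2], [-0.3, -0.4], [0.1, 0.5], [-0.7, -0.2], [-1.3, -0.4], [0.2, 0.1], [-0.7, -0.4], [-0.0, -0.4], [-0.1, 0.6]]
[520.17662554  77.77340935] 58.987956388599116 -2.2848315579943446 board [-57.78304986  -0.11132313] -0.4757455232645948 3.3481887822279592
[[0.1, -2.0], [-0.1, 0.1], [0.3, 0.6], [0.3, 1.0], [0.0, 0.2], [1.0, -0.7], [0.3, 0.2], [-0.3, 0.1], [-0.7, -0.3], [-0.8, -0.0], [0.0, -0.0], [-0.0, -0.2], [0.0, -0.2], [-0.0, 0.4], [-0.0, 0.0], [0.0, -0.0], [0.0, 0.0], [0.0, 0.0], [-0.0, 0.0], [0.0, -0.0], [-0.0, -0.0], [0.0, 0.0], [-0.0, -0.0], [-0.0, -0.0], [0.0, 0.0], [-0.0, -0.0], [-0.0, -0.0], [-0.0, 0.0]]
```

```bash
python3 -m pendant '[{"delta_pos":[-4.1,0,0],"twist":[0,0,0],"grip":79},{"delta_pos":[-8.2,0,0.06],"twist":[0,0,0],"grip":79},{"delta_pos":[-8.2,3,0.06],"twist":[0,0,0],"grip":79},{"delta_pos":[-8.2,6,0.06],"twist":[0,0,0],"grip":79},{"delta_pos":[-8.2,6,0.06],"twist":[0,0,0],"grip":79}]' 20
python3 -m pendant '[{"delta_pos":[0,0,0],"twist":[0,0,0],"grip":79},{"delta_pos":[0,0,0],"twist":[0,0,0],"grip":79},{"delta_pos":[0,0,0],"twist":[0,0,0],"grip":79},{"delta_pos":[0,0,0],"twist":[0,0,0],"grip":79},{"delta_pos":[0,0,0],"twist":[0,0,0],"grip":79}]'
python3 shot.py w4 126 130 386 290
python3 - <<'E'
from h import *
import cv2
for n,(a,b,c,d) in {"scene":(215,115,345,275),"side":(140,130,310,265)}.items():
    p=imaging.grab_frame(n)[0][b:d,a:c,::-1]
    f=int(min(800/(c-a),600/(d-b)))
    cv2.imwrite(f"pics/{n}4.png",cv2.resize(p,None,fx=f,fy=f,interpolation=cv2.INTER_CUBIC))
s=state();d=s['ee_pos'][:2]-[520.2,77.77];y=np.radians(58.95);c,k=np.cos(y),np.sin(y)
print('jig tcp',c*d[0]+k*d[1],-k*d[0]+c*d[1],s['ee_pos'][2],s['ee_rot'],s['force'])
E
```

```text
time_s: 2.8
ee_pos: [509.8, 66.0, 71.9]
ee_rot: [-90.2, 0.2, -31.0]
force: [-0.9, -0.1, 0.5]
gripper_width: 72.1
time_s: 3.3
ee_pos: [512.5, 66.1, 74.0]
ee_rot: [-90.0, -0.1, -31.0]
force: [0.7, -0.2, -0.3]
gripper_width: 72.5
3.3 [512.5  66.1  74. ] [-8.997e+01 -5.000e-02 -3.104e+01] [ 0.7 -0.2 -0.3] 0.27 72.48228265320343
zoom 3
jig tcp -14.139554417289805 0.851277669340913 73.5668686011133 [-8.99958998e+01 -1.47293056e-02 -3.10291131e+01] [-0.35260274 -0.45764402  0.58498838]
```

View pics/w4.png

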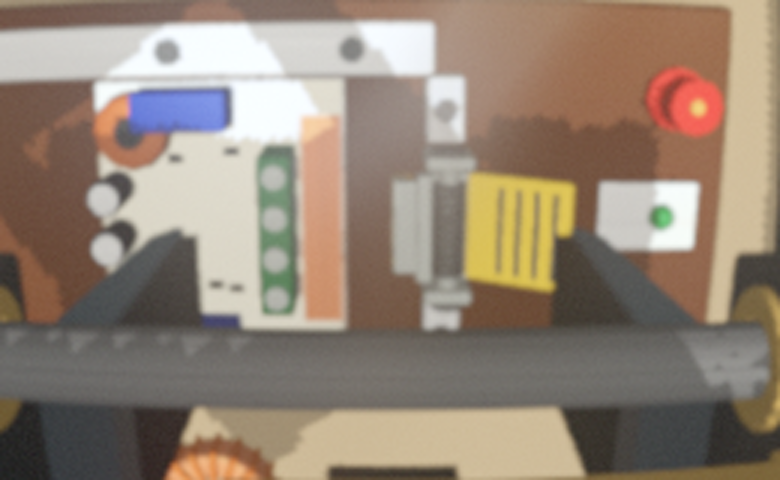

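View pics/side4.png

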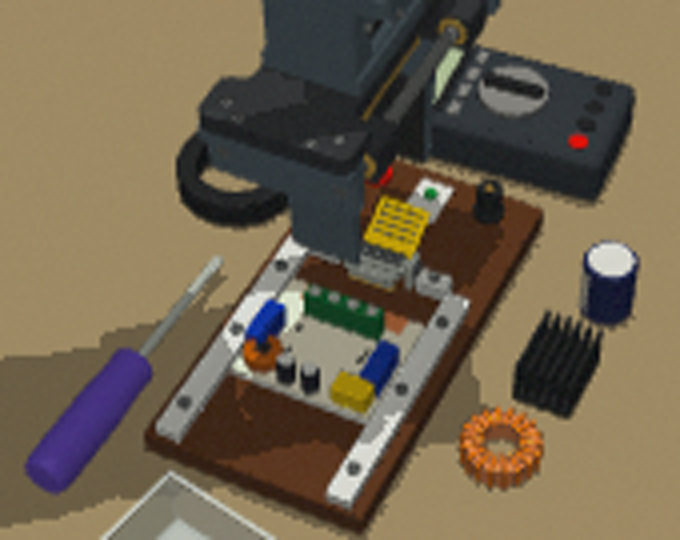

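```bash
python3 - <<'E'
from h import *
import pickle
from scipy.spatial.transform import Rotation as R
s,ci,p,d=pickle.load(open('w4.pkl','rb'))
T=R.from_euler('xyz',s['ee_rot'],degrees=True).as_matrix()
w=s['gripper_width']/2
P=np.array([(x,0,z) for x in(-16,16) for z in(-w-13.5,-w,w,w+13.5)])@T.T+s['ee_pos']
print(((proj(ci,P,True)-[126,130])*3).round(0))
E
```

```text
[[158. 206.]
 [217. 206.]
 [539. 205.]
 [597. 205.]
 [168. 336.]
 [224. 337.]
 [532. 337.]
 [587. 335.]]
```

```bash
python3 - <<'E'
import pickle,cv2,numpy as np
p=pickle.load(open('w4.pkl','rb'))[2]
q=np.hstack([p[190:250,150:210],p[190:250,300:360]])[:,:,::-1]
q=np.clip(q.astype(float)**0.6*9,0,255).astype('uint8')
cv2.imwrite('pics/w4z.png',cv2.resize(q,None,fx=6,fy=6,interpolation=cv2.INTER_CUBIC))
E
```

```text
(no output)
```

View pics/w4z.png

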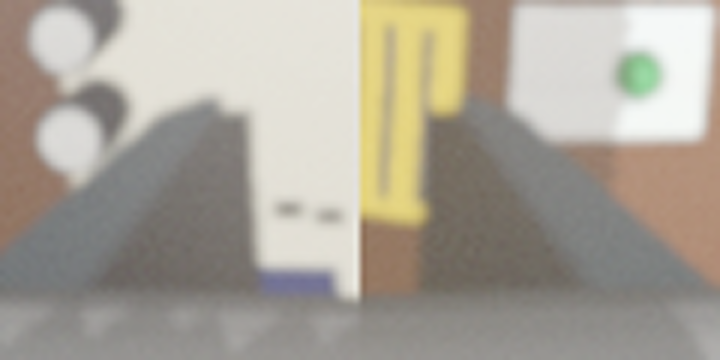

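```bash
python3 - <<'E'
from h import *
import pickle
from scipy.spatial.transform import Rotation as R
s,ci,p,d=pickle.load(open('w4.pkl','rb'))
T=R.from_euler('xyz',s['ee_rot'],degrees=True).as_matrix()
v,u=np.mgrid[:384,:512]
dx,dy=(u-ci['cx'])/ci['fx'],(v-ci['cy'])/ci['fy'];th=np.hypot(dx,dy)
k=np.tan(th)/np.maximum(th,1e-9)
P=np.stack([dx*k*d,dy*k*d,d],-1)
W=(P-ci['t'])@ci['R'];t=(W-s['ee_pos'])@T
for row in (206,210,216,222,228):
    print(row)
    for cols in (range(176,196,2),range(306,328,2)):
        print([tuple(t[row,c].round().astype(int)) for c in cols])
E
```

```text
206
[(np.int64(3), np.int64(48), np.int64(-65)), (np.int64(3), np.int64(48), np.int64(-63)), (np.int64(3), np.int64(48), np.int64(-61)), (np.int64(3), np.int64(49), np.int64(-60)), (np.int64(-17), np.int64(-22), np.int64(-41)), (np.int64(-17), np.int64(-21), np.int64(-40)), (np.int64(3), np.int64(48), np.int64(-54)), (np.int64(3), np.int64(48), np.int64(-53)), (np.int64(3), np.int64(48), np.int64(-51)), (np.int64(3), np.int64(49), np.int64(-49))]
[(np.int64(-2), np.int64(32), np.int64(43)), (np.int64(-2), np.int64(32), np.int64(45)), (np.int64(-2), np.int64(30), np.int64(46)), (np.int64(-2), np.int64(29), np.int64(47)), (np.int64(-3), np.int64(28), np.int64(49)), (np.int64(-2), np.int64(29), np.int64(50)), (np.int64(-17), np.int64(-22), np.int64(40)), (np.int64(4), np.int64(53), np.int64(60)), (np.int64(4), np.int64(53), np.int64(61)), (np.int64(5), np.int64(54), np.int64(63)), (np.int64(5), np.int64(53), np.int64(65))]
210
[(np.int64(-17), np.int64(-32), np.int64(-44)), (np.int64(-17), np.int64(-32), np.int64(-43)), (np.int64(-18), np.int64(-33), np.int64(-41)), (np.int64(-18), np.i
[... 3009 characters left out ...]
), np.int64(-36)), (np.int64(-8), np.int64(-35), np.int64(-36)), (np.int64(-6), np.int64(-30), np.int64(-37)), (np.int64(-4), np.int64(-24), np.int64(-37)), (np.int64(23), np.int64(49), np.int64(-50))]
[(np.int64(25), np.int64(53), np.int64(48)), (np.int64(25), np.int64(53), np.int64(50)), (np.int64(-3), np.int64(-22), np.int64(36)), (np.int64(-5), np.int64(-29), np.int64(36)), (np.int64(-8), np.int64(-35), np.int64(35)), (np.int64(-9), np.int64(-40), np.int64(35)), (np.int64(-11), np.int64(-44), np.int64(35)), (np.int64(-13), np.int64(-49), np.int64(35)), (np.int64(-14), np.int64(-53), np.int64(35)), (np.int64(-15), np.int64(-56), np.int64(36)), (np.int64(-16), np.int64(-57), np.int64(36))]
```

```bash
python3 - <<'E'
from h import *
import cv2
from scipy.spatial.transform import Rotation as R
s=state()
T=R.from_euler('xyz',s['ee_rot'],degrees=True).as_matrix();w=s['gripper_width']/2
for n in('side','scene'):
    ci=imaging.camera_info(n);p,d=imaging.grab_frame(n)
    np.savez(n+'5.npz',p=p,d=d)
    P=np.array([(x,y,z) for y in(0,-22) for x in(-16,16) for z in(-w-13.5,-w,w,w+13.5)])
    X=proj(ci,P@T.T+s['ee_pos'],False)
    c=X.mean(0).astype(int);a,b=c-[50,40];f=8
    q=cv2.resize(p[b:b+72,a:a+100,::-1],None,fx=f,fy=f,interpolation=cv2.INTER_CUBIC)
    q=np.clip(q.astype(float)**0.7*5.5,0,255).astype('uint8')
    for x,g in zip(X,P):
        cv2.circle(q,tuple(((x-[a,b]+.5)*f).astype(int)),4,(0,0,255) if g[1]==0 else (0,255,0),-1)
    cv2.imwrite(f'pics/{n}5.png',q)
print(s['time_s'])
E
```

```text
3.45
```

View pics/side5.png

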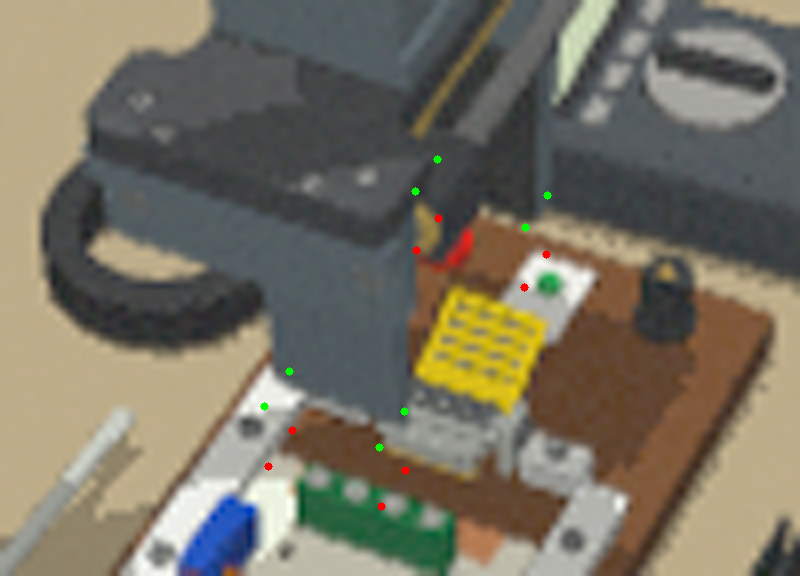

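View pics/scene5.png

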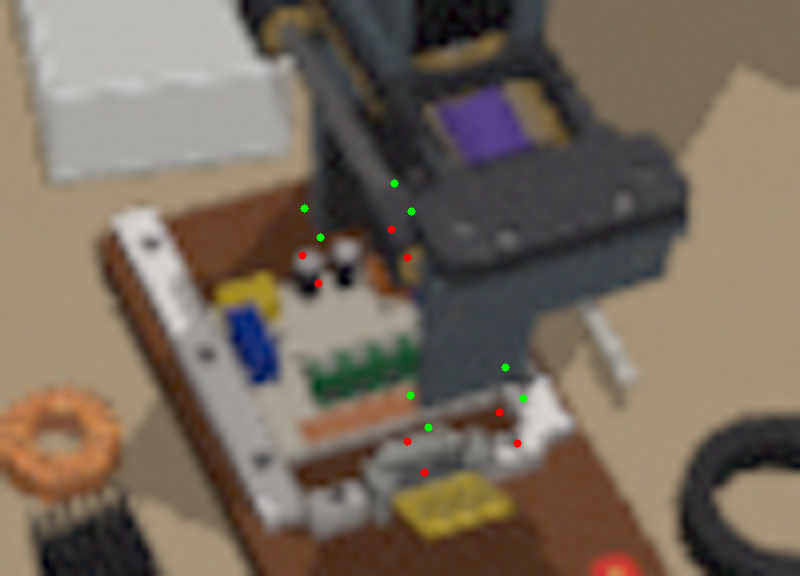

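```bash
python3 -c "
from workcell import env;print(env.grip_depth)"
python3 -m pendant '[{"delta_pos":[0.07,0.8,0],"twist":[0,0,0],"grip":79},{"delta_pos":[0.07,1.6,0],"twist":[0,0,0],"grip":79},{"delta_pos":[0.07,2.4,0],"twist":[0,0,0],"grip":79},{"delta_pos":[0.07,2.4,0],"twist":[0,0,0],"grip":79},{"delta_pos":[0.07,2.4,0],"twist":[0,0,0],"grip":79}]'
python3 -m pendant '[{"delta_pos":[0,0.2,0],"twist":[0,0,0],"grip":79},{"delta_pos":[0,0.4,0],"twist":[0,0,0],"grip":79},{"delta_pos":[0,0.6,0],"twist":[0,0,0],"grip":79},{"delta_pos":[0,0.8,0],"twist":[0,0,0],"grip":79},{"delta_pos":[0,0.8,0],"twist":[0,0,0],"grip":79}]'
```

```text
18.8
time_s: 4.05
ee_pos: [512.5, 65.8, 48.9]
ee_rot: [-90.0, 0.0, -31.0]
force: [-0.3, 0.0, -0.0]
gripper_width: 71.9
time_s: 4.55
ee_pos: [512.5, 65.7, 41.2]
ee_rot: [-90.0, 0.0, -31.0]
force: [-0.4, -0.5, -0.3]
gripper_width: 72.1
```

```bash
python3 shot.py w6 126 130 386 290; cat > views.py <<'E'
import sys,cv2
from h import *
from scipy.spatial.transform import Rotation as R
s=state();tag=sys.argv[1]
T=R.from_euler('xyz',s['ee_rot'],degrees=True).as_matrix();w=s['gripper_width']/2
out=[]
for n,(a,b) in {'side':(190,160),'scene':(245,165)}.items():
    ci=imaging.camera_info(n);p,d=imaging.grab_frame(n);np.savez(n+tag+'.npz',p=p,d=d)
    f=8;q=cv2.resize(p[b:b+70,a:a+90,::-1],None,fx=f,fy=f,interpolation=cv2.INTER_CUBIC)
    q=np.clip(q.astype(float)**0.7*5.5,0,255).astype('uint8')
    P=np.array([(x,0,z) for x in(-16,16) for z in(-w,w)]);X=proj(ci,P@T.T+s['ee_pos'])
    for x in X: cv2.circle(q,tuple(((x-[a,b]+.5)*f).astype(int)),3,(0,0,255),-1)
    cv2.imwrite(f'pics/{n}{tag}.png',q)
E
python3 views.py 6
```

```text
4.55 [512.5  65.7  41.2] [-9.002e+01  2.000e-02 -3.102e+01] [-0.4 -0.5 -0.3] 0.16 72.11121479987511
zoom 3
```

View pics/w6.png

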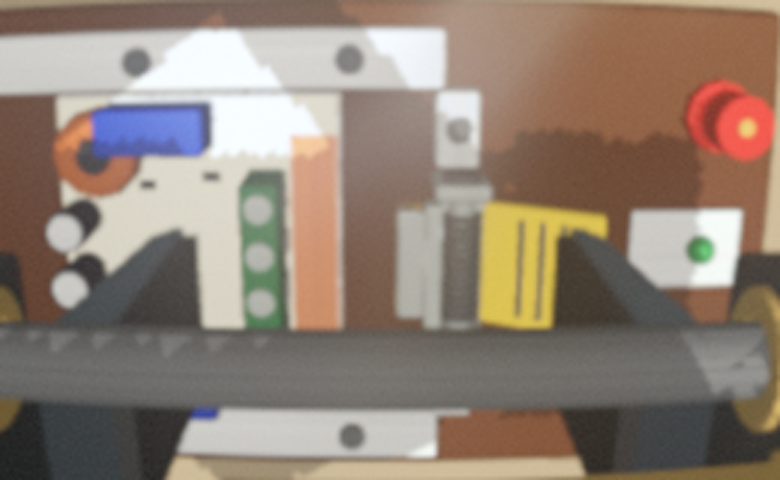

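View pics/side6.png

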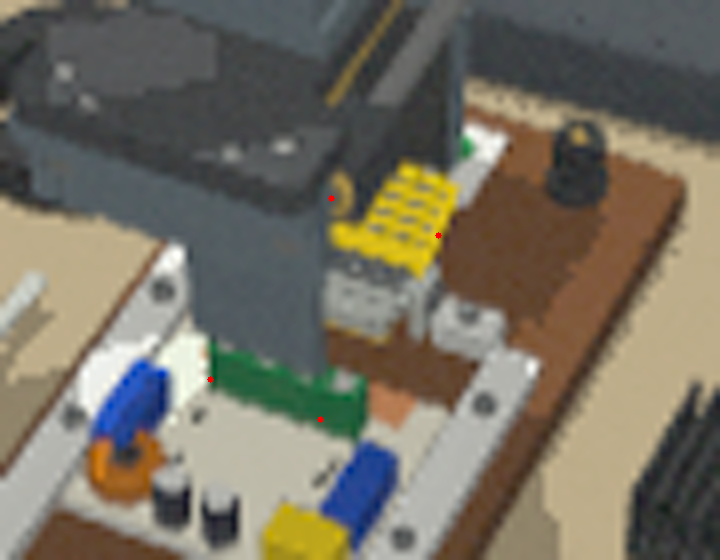

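View pics/scene6.png

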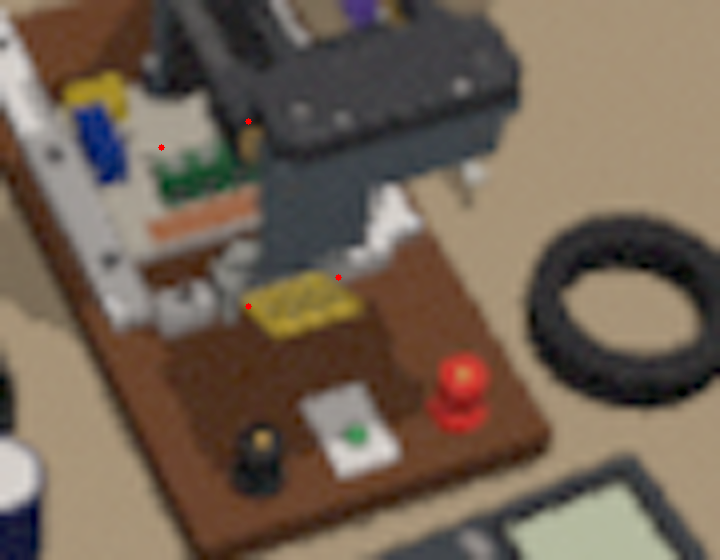

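```bash
python3 -m pendant '[{"delta_pos":[0,0.4,0],"twist":[0,0,0],"grip":79},{"delta_pos":[0,0.8,0],"twist":[0,0,0],"grip":79},{"delta_pos":[0,1.1,0],"twist":[0,0,0],"grip":79},{"delta_pos":[0,1.2,0],"twist":[0,0,0],"grip":79},{"delta_pos":[0,1.2,0],"twist":[0,0,0],"grip":79}]'
python3 -m pendant '[{"delta_pos":[0,0.1,0],"twist":[0,0,0],"grip":79},{"delta_pos":[0,0.2,0],"twist":[0,0,0],"grip":79},{"delta_pos":[0,0.3,0],"twist":[0,0,0],"grip":79},{"delta_pos":[0,0.4,0],"twist":[0,0,0],"grip":79},{"delta_pos":[0,0.4,0],"twist":[0,0,0],"grip":79}]'
```

```text
time_s: 5.2
ee_pos: [512.5, 65.7, 29.1]
ee_rot: [-90.0, 0.0, -31.0]
force: [0.2, -0.1, 0.6]
gripper_width: 72.2
time_s: 5.7
ee_pos: [512.6, 65.8, 25.3]
ee_rot: [-90.0, 0.0, -31.0]
force: [-0.7, -0.1, 0.3]
gripper_width: 72.0
```

```bash
python3 -m pendant '[{"delta_pos":[0,0.1,0],"twist":[0,0,0],"grip":79},{"delta_pos":[0,0.2,0],"twist":[0,0,0],"grip":79},{"delta_pos":[0,0.3,0],"twist":[0,0,0],"grip":79},{"delta_pos":[0,0.4,0],"twist":[0,0,0],"grip":79},{"delta_pos":[0,0.4,0],"twist":[0,0,0],"grip":79}]'; python3 views.py 7;python3 shot.py w7 126 130 386 290
```

```text
time_s: 6.2
ee_pos: [512.6, 65.8, 21.3]
ee_rot: [-90.0, 0.0, -31.0]
force: [-0.0, 0.2, 0.2]
gripper_width: 72.1
6.3 [512.7  65.8  21.4] [-90.01  -0.   -31.03] [ 0.5  0.6 -0.7] 0.17 72.26093151743707
zoom 3
```

View pics/side7.png

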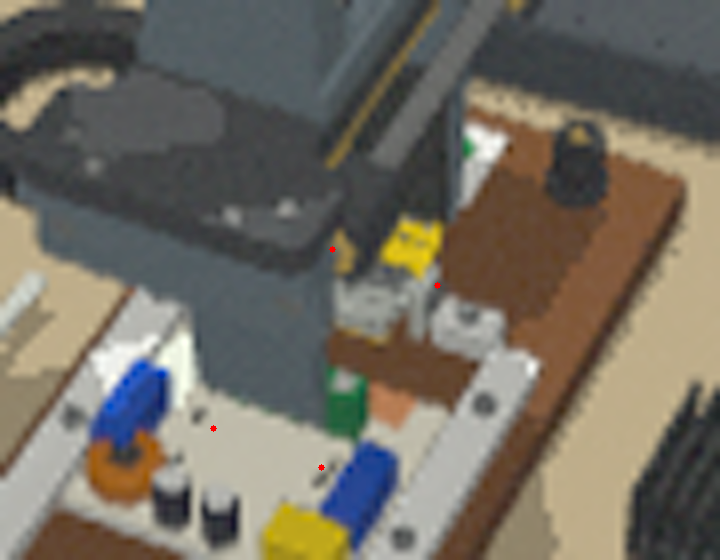

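View pics/w7.png

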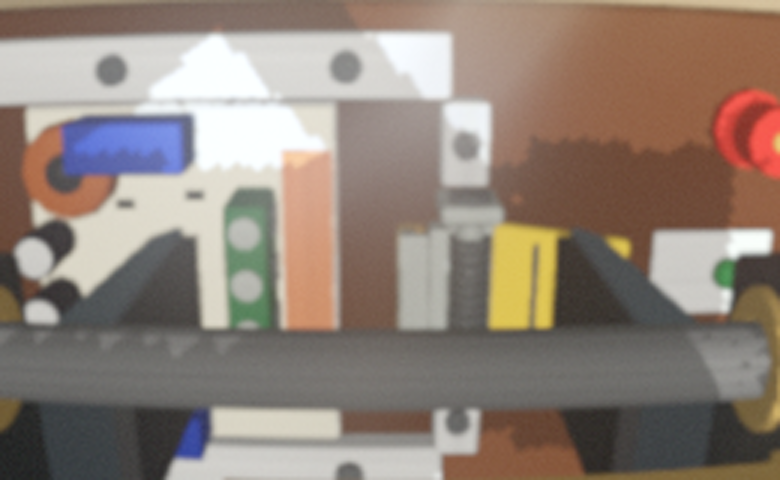

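View pics/scene7.png

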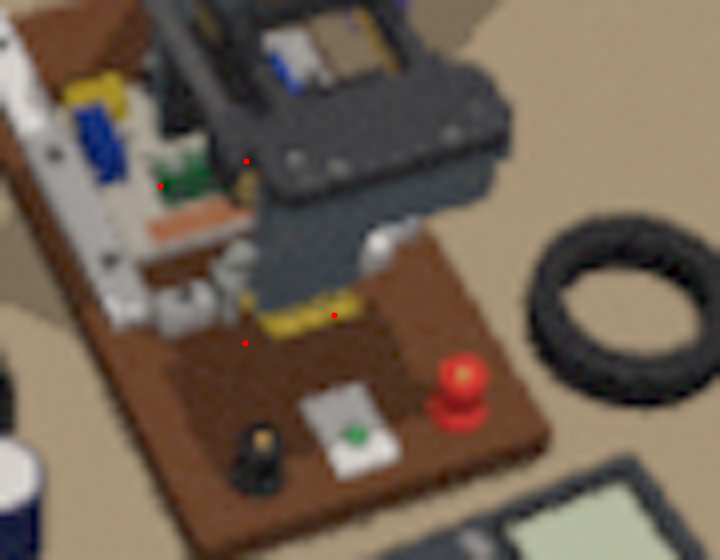

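```bash
python3 -m pendant '[{"delta_pos":[0,0.1,0],"twist":[0,0,0],"grip":79},{"delta_pos":[0,0.2,0],"twist":[0,0,0],"grip":79},{"delta_pos":[0,0.3,0],"twist":[0,0,0],"grip":79},{"delta_pos":[0,0.4,0],"twist":[0,0,0],"grip":79},{"delta_pos":[0,0.4,0],"twist":[0,0,0],"grip":79}]'; python3 -m pendant '[{"delta_pos":[0,0.05,0],"twist":[0,0,0],"grip":79},{"delta_pos":[0,0.1,0],"twist":[0,0,0],"grip":79},{"delta_pos":[0,0.15,0],"twist":[0,0,0],"grip":79},{"delta_pos":[0,0.2,0],"twist":[0,0,0],"grip":79},{"delta_pos":[0,0.2,0],"twist":[0,0,0],"grip":79}]'
```

```text
time_s: 6.85
ee_pos: [513.0, 65.9, 17.6]
ee_rot: [-90.0, -0.0, -31.0]
force: [-0.2, 1.5, 2.5]
gripper_width: 71.8
time_s: 7.35
ee_pos: [513.1, 65.9, 15.6]
ee_rot: [-90.0, -0.0, -31.0]
force: [0.8, 0.6, 3.1]
gripper_width: 72.2
```

```bash
python3 -m pendant '[{"delta_pos":[0,0.1,0],"twist":[0,0,0],"grip":79},{"delta_pos":[0,0.2,0],"twist":[0,0,0],"grip":79},{"delta_pos":[0,0.3,0],"twist":[0,0,0],"grip":79},{"delta_pos":[0,0.4,0],"twist":[0,0,0],"grip":79},{"delta_pos":[0,0.4,0],"twist":[0,0,0],"grip":79}]';  python3 -m pendant '[{"delta_pos":[0,0.05,0],"twist":[0,0,0],"grip":79},{"delta_pos":[0,0.1,0],"twist":[0,0,0],"grip":79},{"delta_pos":[0,0.15,0],"twist":[0,0,0],"grip":79},{"delta_pos":[0,0.2,0],"twist":[0,0,0],"grip":79},{"delta_pos":[0,0.2,0],"twist":[0,0,0],"grip":79}]';python3 views.py 8;python3 shot.py w8 126 130 386 290
```

```text
time_s: 7.85
ee_pos: [513.1, 66.0, 11.6]
ee_rot: [-90.0, -0.0, -31.0]
force: [0.6, 2.7, 5.2]
gripper_width: 72.0
time_s: 8.35
ee_pos: [513.1, 65.9, 9.8]
ee_rot: [-90.0, -0.0, -31.0]
force: [0.4, 2.0, 6.5]
gripper_width: 72.0
8.45 [513.1  65.9   9.8] [-8.996e+01 -4.000e-02 -3.103e+01] [0.3 1.1 6.5] 0.09 72.15566386662103
zoom 3
```

View pics/side8.png

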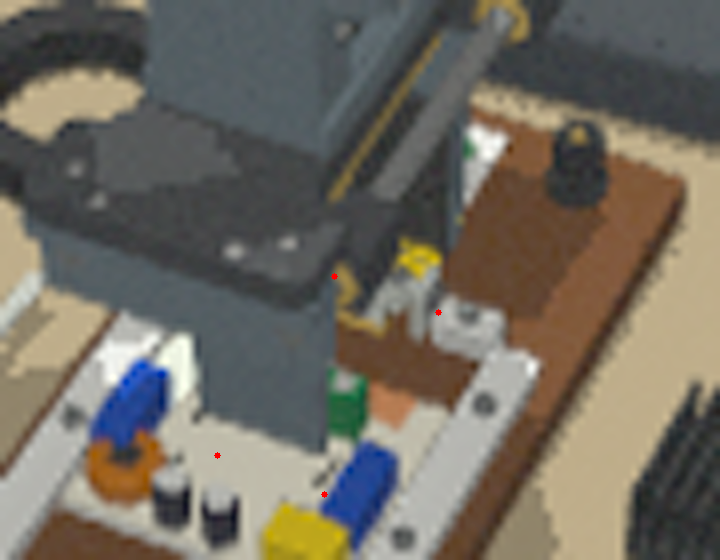

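View pics/w8.png

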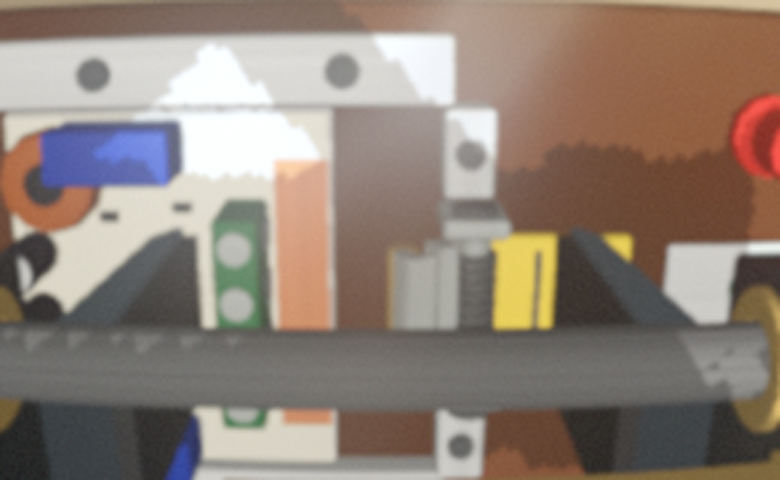

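View pics/scene8.png

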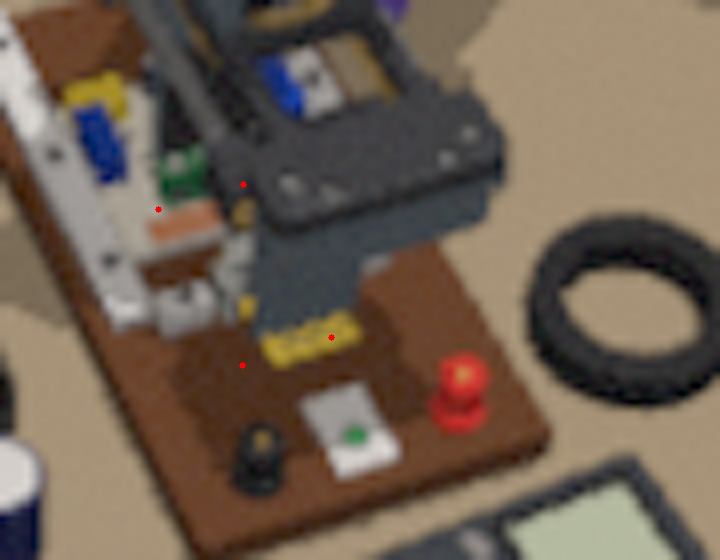

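```bash
python3 - <<'E'
from h import *
import pickle
s,ci,p,d=pickle.load(open('w8.pkl','rb'))
cs=imaging.camera_info('scene')
for a in (0,.2,.3,.35,.42,.5,.55):
    c,k=np.cos(a),np.sin(a)
    X=[(6+31*c+12*k,y,33+12*c-31*k) for y in(15,-15)]+[(6-12*c-7.5*k,13,33-7.5*c+12*k)]
    # scene with z offset 0, wrist with its own fitted -2.4
    print(a,((proj(cs,j2w([520.2,77.8,np.radians(58.95),-1],X))-[245,165]+.5)*8).round().tolist(), ((proj(ci,j2w([520.2,77.8,np.radians(58.95),-2.4],X),True)-[126,130])*3).round()[[0,2]].tolist())
E
```

```text
0 [[356.0, 308.0], [270.0, 335.0], [291.0, 251.0]] [[642.0, 252.0], [416.0, 235.0]]
0.2 [[356.0, 324.0], [271.0, 351.0], [290.0, 243.0]] [[641.0, 243.0], [410.0, 239.0]]
0.3 [[356.0, 331.0], [271.0, 358.0], [289.0, 240.0]] [[639.0, 238.0], [408.0, 241.0]]
0.35 [[356.0, 334.0], [271.0, 362.0], [289.0, 238.0]] [[637.0, 236.0], [408.0, 241.0]]
0.42 [[355.0, 339.0], [270.0, 366.0], [289.0, 236.0]] [[633.0, 232.0], [407.0, 243.0]]
0.5 [[354.0, 343.0], [270.0, 370.0], [289.0, 234.0]] [[629.0, 229.0], [407.0, 245.0]]
0.55 [[353.0, 346.0], [269.0, 373.0], [290.0, 232.0]] [[626.0, 227.0], [407.0, 246.0]]
```

```bash
python3 -m pendant '[{"delta_pos":[0,0,0.08],"twist":[0,0,0],"grip":77.3},{"delta_pos":[0,0,0.16],"twist":[0,0,0],"grip":75.5},{"delta_pos":[0,0,0.24],"twist":[0,0,0],"grip":73.8},{"delta_pos":[0,0,0.32],"twist":[0,0,0],"grip":72},{"delta_pos":[0,0,0.4],"twist":[0,0,0],"grip":70.2}]' 20
cat > tj.py <<'E'
from h import *
s=state();d=s['ee_pos'][:2]-[520.2,77.77];y=np.radians(58.95);c,k=np.cos(y),np.sin(y)
j=c*d[0]+k*d[1];F=s['force'];w=s['gripper_width']/2
print('t',s['time_s'],'jig',round(j,1),round(-k*d[0]+c*d[1],1),'pusher',round(j-w,1),'tabf',round(j+w,1),'Fx',round(c*F[0]+k*F[1],1),'Fz',round(F[2],1))
E
python3 tj.py
```

```text
time_s: 9.0
ee_pos: [515.1, 69.2, 9.8]
ee_rot: [-90.0, -0.0, -31.0]
force: [0.2, -0.6, 6.7]
gripper_width: 63.9
t 9.0 jig -10.0 -0.0 pusher -41.9 tabf 22.0 Fx -0.4 Fz 6.7
```

```bash
python3 -m pendant '[{"delta_pos":[0,0,0.08],"twist":[0,0,0],"grip":68.5},{"delta_pos":[0,0,0.16],"twist":[0,0,0],"grip":66.7},{"delta_pos":[0,0,0.24],"twist":[0,0,0],"grip":65},{"delta_pos":[0,0,0.32],"twist":[0,0,0],"grip":63.2},{"delta_pos":[0,0,0.4],"twist":[0,0,0],"grip":61.4}]' 20
python3 tj.py;python3 views.py 9;python3 shot.py w9 126 130 386 290
```

```text
time_s: 9.5
ee_pos: [517.1, 72.6, 9.8]
ee_rot: [-90.0, -0.0, -31.0]
force: [-0.3, 0.3, 6.8]
gripper_width: 56.1
t 9.5 jig -6.0 -0.0 pusher -34.1 tabf 22.0 Fx 0.1 Fz 6.8
9.6 [517.2  72.6   9.8] [-8.998e+01 -4.000e-02 -3.102e+01] [0.1 1.2 6.2] 0.12 55.930484407453434
zoom 3
```

View pics/w9.png

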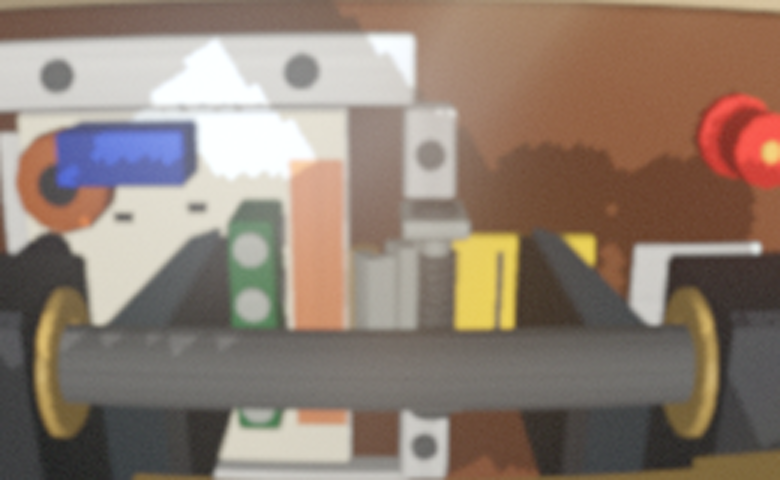

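View pics/scene9.png

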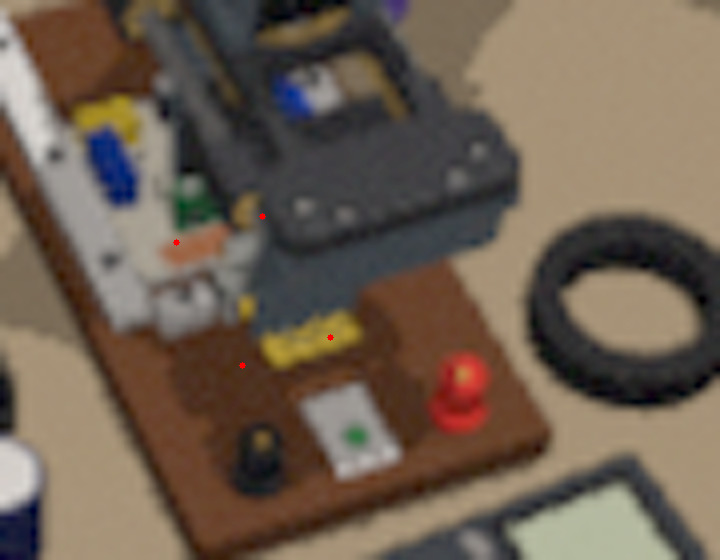

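```bash
python3 -m pendant '[{"delta_pos":[0,0,0.08],"twist":[0,0,0],"grip":59.7},{"delta_pos":[0,0,0.16],"twist":[0,0,0],"grip":57.9},{"delta_pos":[0,0,0.24],"twist":[0,0,0],"grip":56.2},{"delta_pos":[0,0,0.32],"twist":[0,0,0],"grip":54.4},{"delta_pos":[0,0,0.4],"twist":[0,0,0],"grip":52.6}]' 20
python3 tj.py;python3 views.py 10;python3 shot.py w10 126 130 386 290
```

```text
time_s: 10.15
ee_pos: [519.2, 76.0, 9.8]
ee_rot: [-90.0, -0.0, -31.0]
force: [0.2, -0.2, 7.6]
gripper_width: 48.4
t 10.15 jig -2.0 -0.0 pusher -26.3 tabf 22.2 Fx -0.1 Fz 7.6
10.25 [519.2  76.    9.8] [-8.999e+01 -4.000e-02 -3.102e+01] [0.6 1.9 6.6] 0.11 47.834382681848695
zoom 3
```

View pics/w10.png

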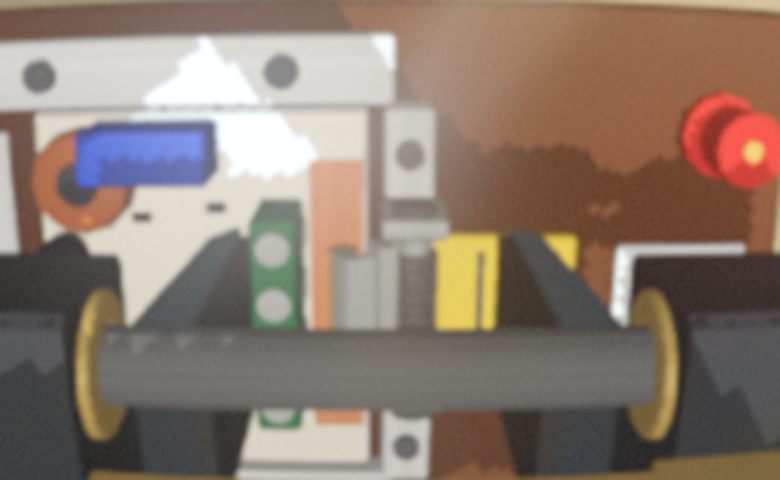

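View pics/scene10.png

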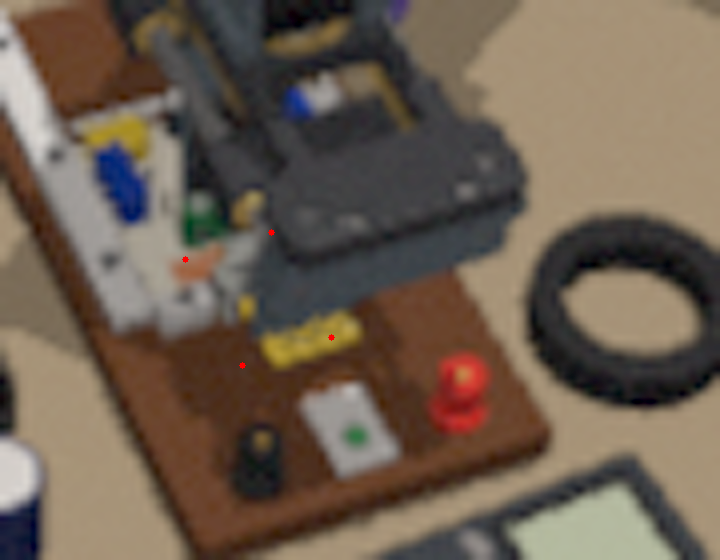

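```bash
python3 -m pendant '[{"delta_pos":[0,0,0.06],"twist":[0,0,0],"grip":51.3},{"delta_pos":[0,0,0.12],"twist":[0,0,0],"grip":50},{"delta_pos":[0,0,0.18],"twist":[0,0,0],"grip":48.7},{"delta_pos":[0,0,0.24],"twist":[0,0,0],"grip":47.4},{"delta_pos":[0,0,0.26],"twist":[0,0,0],"grip":47}]' 20
python3 tj.py
python3 -m pendant '[{"delta_pos":[0,0,0.03],"twist":[0,0,0],"grip":46.3},{"delta_pos":[0,0,0.06],"twist":[0,0,0],"grip":45.6},{"delta_pos":[0,0,0.09],"twist":[0,0,0],"grip":45},{"delta_pos":[0,0,0.12],"twist":[0,0,0],"grip":44.4},{"delta_pos":[0,0,0.12],"twist":[0,0,0],"grip":44.4}]' 20
python3 tj.py;python3 views.py 11;python3 shot.py w11 126 130 386 290
```

```text
time_s: 10.8
ee_pos: [519.5, 76.6, 9.9]
ee_rot: [-90.2, -0.0, -30.9]
force: [-2.7, -5.5, 10.9]
gripper_width: 43.2
t 10.8 jig -1.4 -0.0 pusher -23.0 tabf 20.2 Fx -6.1 Fz 10.9
time_s: 11.3
ee_pos: [518.9, 75.7, 10.0]
ee_rot: [-90.4, 0.0, -30.9]
force: [-4.4, -11.6, 14.4]
gripper_width: 40.4
t 11.3 jig -2.4 0.1 pusher -22.6 tabf 17.8 Fx -12.2 Fz 14.4
11.4 [518.9  75.7  10. ] [-9.042e+01  1.000e-02 -3.086e+01] [ -3.2 -11.5  13.7] 0.09 40.48695493012766
zoom 3
```

View pics/w11.png

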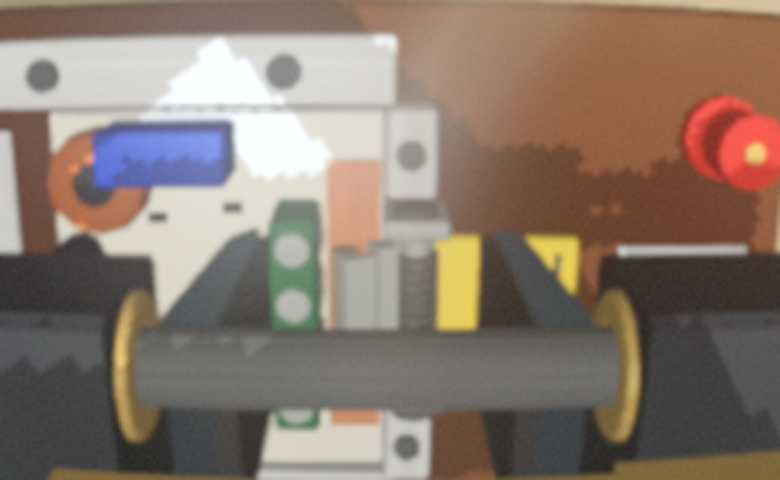

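View pics/scene11.png

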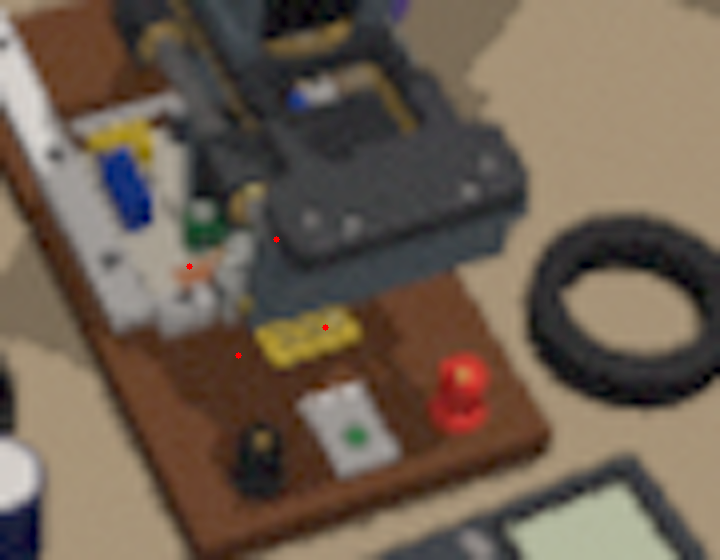

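```bash
python3 -m pendant '[{"delta_pos":[0,0,-0.05],"twist":[0,0,0],"grip":46},{"delta_pos":[0,0,-0.1],"twist":[0,0,0],"grip":48},{"delta_pos":[0,0,-0.15],"twist":[0,0,0],"grip":50},{"delta_pos":[0,0,-0.2],"twist":[0,0,0],"grip":52},{"delta_pos":[0,0,-0.2],"twist":[0,0,0],"grip":52}]' 20
python3 tj.py;python3 shot.py w12 126 130 386 290
```

```text
time_s: 11.95
ee_pos: [518.0, 75.4, 9.5]
ee_rot: [-90.3, 0.1, -30.9]
force: [-2.7, -6.7, 9.5]
gripper_width: 47.4
t 11.95 jig -3.2 0.6 pusher -26.9 tabf 20.6 Fx -7.1 Fz 9.5
11.95 [518.   75.4   9.5] [-9.029e+01  6.000e-02 -3.094e+01] [-2.7 -6.7  9.5] 0.14 47.44279014893052
zoom 3
```

View pics/w12.png

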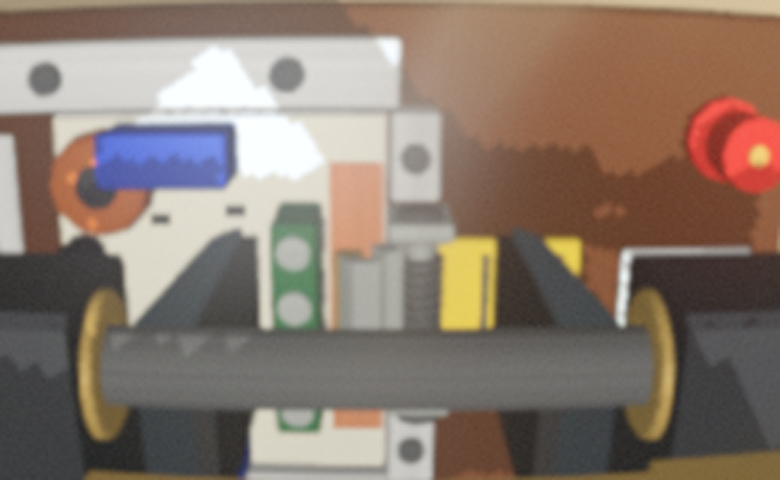

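```bash
python3 -m pendant '[{"delta_pos":[0,-0.3,-0.05],"twist":[0,0,0],"grip":52},{"delta_pos":[0,-0.6,-0.1],"twist":[0,0,0],"grip":52},{"delta_pos":[0,-0.9,-0.1],"twist":[0,0,0],"grip":52},{"delta_pos":[0,-1.2,-0.1],"twist":[0,0,0],"grip":52},{"delta_pos":[0,-1.5,-0.1],"twist":[0,0,0],"grip":52}]'
python3 tj.py
python3 -m pendant '[{"delta_pos":[0,-1,0],"twist":[0,0,0],"grip":52},{"delta_pos":[0,-3,0],"twist":[0,0,0],"grip":52},{"delta_pos":[0,-6,0],"twist":[0,0,0],"grip":52},{"delta_pos":[0,-9,0],"twist":[0,0,0],"grip":52},{"delta_pos":[0,-11,0],"twist":[0,0,0],"grip":52}]'
python3 -m pendant '[{"delta_pos":[4,0,0],"twist":[0,0,0],"grip":52},{"delta_pos":[8,0,0],"twist":[0,0,0],"grip":52},{"delta_pos":[8,0,0],"twist":[0,0,0],"grip":52},{"delta_pos":[8,0,0],"twist":[0,0,0],"grip":52},{"delta_pos":[8,0,0],"twist":[0,0,0],"grip":52}]'
python3 views.py 13;python3 shot.py w13 120 0 360 200
```

```text
time_s: 12.5
ee_pos: [518.9, 76.8, 24.2]
ee_rot: [-90.0, 0.0, -31.0]
force: [-0.8, 0.2, -0.5]
gripper_width: 47.5
t 12.5 jig -1.5 0.6 pusher -25.3 tabf 22.3 Fx -0.2 Fz -0.5
time_s: 13.0
ee_pos: [520.1, 76.9, 137.2]
ee_rot: [-89.9, -0.1, -31.0]
force: [0.2, 0.2, 0.2]
gripper_width: 47.3
time_s: 13.5
ee_pos: [586.8, 35.9, 134.4]
ee_rot: [-90.0, 0.1, -31.0]
force: [-1.1, 0.8, -1.1]
gripper_width: 47.6
13.6 [586.8  36.1 134.6] [-9.002e+01  4.000e-02 -3.098e+01] [-0.6 -0.2 -0.3] 0.25 47.21713978324537
zoom 3
```

View pics/w13.png

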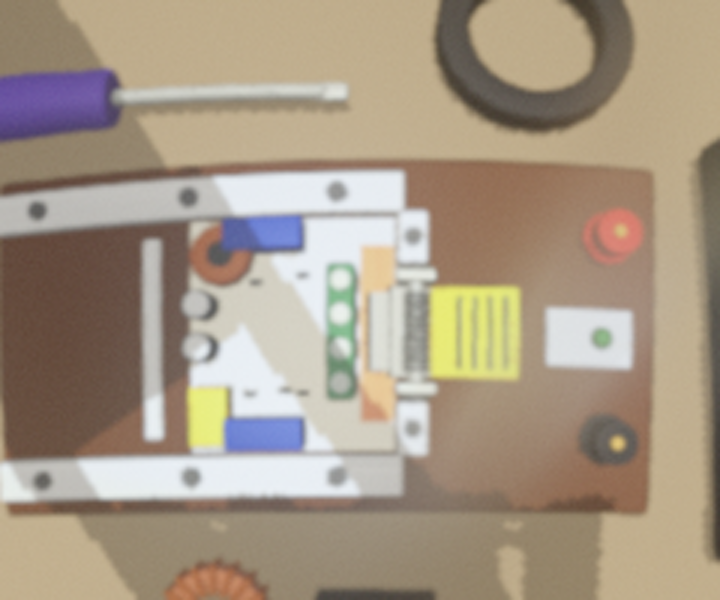

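View pics/side13.png

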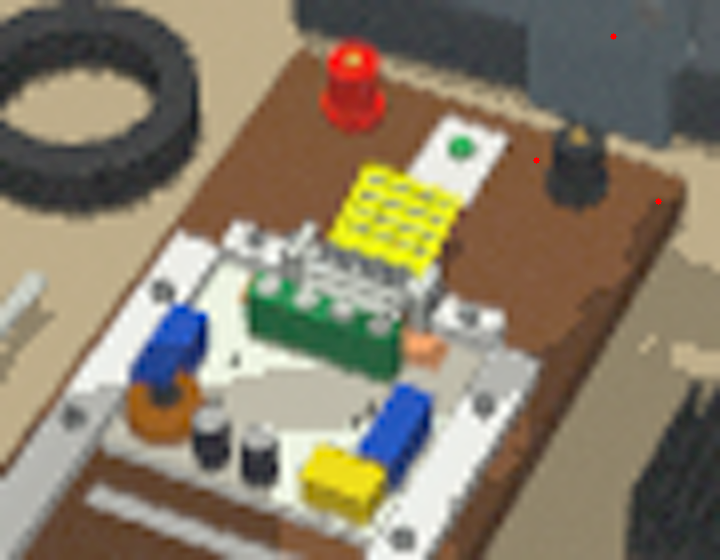

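```bash
python3 - <<'E'
from h import *
import pickle
s,ci,p,d=pickle.load(open('w13.pkl','rb'))
J=[(90,62,20),(90,-62,20),(2,41,28),(2,-41,28)]
o=np.array([(653,170),(647,515),(404,215),(403,453)])/3+[120,0]
f=lambda q:(proj(ci,j2w(q,J),True)-o).ravel()
q=least_squares(f,[520,78,1.03,-2]).x;print(q,np.degrees(q[2]),f(q).round(1))
px=lambda X:((proj(ci,j2w(q,X),True)-[120,0])*3).round(1).tolist()
for x in(-4,-2,0): print('front',x,px([(x,40,25),(x,-40,25)]),'block rear',px([(x-22,22,43),(x-22,-22,43)]))
for a in(.1,.2,.3):
    c,k=np.cos(a),np.sin(a);print('tab',a,px([(6+31*c+12*k,y,33+12*c-31*k) for y in(15,-15)]))
E
```

```text
[520.2855969   77.24010216   1.0274549   -2.24845836] 58.86882957908099 [-0.1  0.4 -0.  -0.3 -0.  -0.6  0.1  0.5]
front -4 [[385.9, 217.7], [385.7, 450.6]] block rear [[316.0, 263.7], [316.4, 400.1]]
front -2 [[391.9, 217.7], [391.5, 450.6]] block rear [[322.3, 263.6], [322.6, 400.0]]
front 0 [[397.8, 217.7], [397.4, 450.7]] block rear [[328.6, 263.5], [328.8, 399.9]]
tab 0.1 [[517.0, 287.0], [516.3, 379.3]]
tab 0.2 [[517.9, 288.0], [517.1, 379.3]]
tab 0.3 [[517.7, 288.9], [516.9, 379.2]]
```

```bash
python3 -c "
from workcell import job,state;s=state();print(s['time_s'],s['force']);print(job.job_done())"
```

```text
13.65 [-0.48761633  0.45123579 -0.06668004]
the job is handed in; nothing more can be done
None
```

I loaded the board into the jig and handed the job in at 13.65 s; no verdict was reported. One fingertip held the tab down at about 0.4 rad while the other pushed the board home. I closed the gripper and moved the arm forward together, so the tab finger stayed in place. When the board reached the stops I felt about 12 N. I then eased the push off, lifted straight up and moved clear.

**Last checks**
- **Board:** in the final wrist picture the front edge is about 0.5 mm short of the stops. It is straight, flat and between its rails.
- **Clip:** the nose rests on the board. I could not measure the released clip's angle or its force on the board: the tab's position in the wrist picture hardly changes with angle.
- **Surroundings:** the bystanders I could see in the last pictures showed no sign of having moved. I did not measure their positions. The force reading on the arm was back to about zero.

**Disagreements**
- **Finger length:** the fingers really end about 22 mm short of the reported TCP. The pictures showed this, and the first contact with the tab confirmed it. I set the pressing height from contact force and pictures instead.
- **Camera height:** the wrist camera placed the jig about 2.4 mm too low, close to its stated 2 mm accuracy.

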